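# Seat a filter disc in its cell and turn the clip over it

## Robot

A 6-joint arm with a two-finger parallel gripper is mounted at the origin on a cart in front of the work surface, level with it; the furniture and walls round the work are solid. World frame = base frame: x ahead of the robot, y to its left, z up, the work surface at z = 0. Lengths are in m, angles in rad, forces in N, time in s.
With the tool pointing down it reaches from about 0.35 to 0.775 m from the base axis. Payload 5.5 kg.
Tool frame: the origin (TCP) lies at the very end of the fingers, on their centre line; the grasp point (between the pads) lies 19 mm behind it; z points along the fingers, y is the line along which they close (so a half turn about z gives the same grasp; the last joint's range is limited). The gripper opens to 85 mm and grips with 20 to 120 N. Pads are 22 mm wide; open, the fingers measure 114 mm over their backs; the gripper's body (76 mm by 85 mm) begins 54 mm behind the grasp point. The pads swing forward as they close: fully open they stand 13 mm farther back than shut.
Start: joints at [-1.379, 0.313, 0.046, 1.304, 0, 1.431], TCP at [0.187, -0.544, 0.231] pointing down, gripper open.
Joint ranges: [-2.76, 2.76], [-0.86, 1.69], [-1.03, 1.26], [-2.2, 2.34], [-1.47, 1.5], [-3.14, 3.14]. Speed limits (rad/s): [2.57, 2.57, 3.14, 3.14, 3.14, 3.14].

## Interface

Orientations are given as a unit quaternion [w, x, y, z].
In Python, from workcell import manip gives the robot as it stands. The module is installed in compiled form; this text tells all that it offers.
- The arm moves only by the shell command python3 -m pendant 'ROWS' [FORCE]. ROWS is JSON, a list of rows, each a list of 7 numbers: the shift along the tool's x, y, z in m, then the turn, a rotation vector about the tool's x, y, z in rad, then the finger opening in m, from 0 to 0.0854. A call has 1 to 20 rows; each row shifts and turns the commanded pose from where the row before left it, along the tool's axes as they then stand; what a row does not reach is not made up. A row lasts 1/8 s, in which the tool goes at most 62.5 mm and 10.7 degrees, less where a joint would pass 70% of its speed; a pose out of reach is approached as far as the arm can. A call is refused whole if a number of a shift passes 0.0625 or a number of a turn 0.188, either way. A call with a gripper value outside its range is refused whole. The fingers move at their own pace and stop on an object; FORCE is the grip in N (left out, the last holds). Time passes only in rows, so rows that do not move let the fingers close. It gives the time, the measured TCP pose, the force, the opening and the grip force at its end, in the units of the state.
- manip.get_obs(): the state, without advancing time (a new reading comes with each control period).
- manip.grab_frame(name): name is "side" or "top"; returns the picture (384x512x3 uint8, red, green, blue); there is no depth.
- manip.camera_info(name): a dict with "K" (3x3 intrinsics, pixels), "R" (3x3) and "t" (3): a world point X has camera coordinates R X + t. Camera axes: x right, y down, z forward; pixel columns grow to the right and rows downward; lengths in m; the calibration is good to about 2 mm. A picture is of the moment at which its call begins. camera_info takes no time and is no camera call.
- manip.sign_off(): hands the job in; it is judged then, once.
The state is a dict: "t": time; "joint_positions": joint angles; "qvel": joint speeds; "joint_efforts": joint torques, N m; "eef_pos": TCP position; "ee_rot": TCP orientation; "ft_force": force on the tool from outside, world axes, zero at the start; "moment": the same for the moment, N m; "grip_width": opening from 0.0 (shut) to 1.0 (fully open); "gripper_force": force on a finger pad.
Only numpy, scipy, OpenCV 4.12 (cv2) and the standard library are available. Lean on these libraries where they do the work, as an engineer would, in place of code of your own. Each camera call takes 0.05 s, during which the arm holds its last target. There are 200 camera calls.

## Task

Without picking it up, push the loose blue filter disc across the aluminium plate with the fingertips until it drops into the round recess and lies flat in it. Then push the red pin of the brass clip round until the clip lies over the disc against its stop. Leave the vial, the white cup and the tweezers beside the plate alone.

Things in the scene. Friction and masses are not known exactly. Their poses are not given: they have to be found in the camera images.
- disc_center (a point): centre (half-way up) of the loose filter disc: a black ring with blue glass, 42 mm across and 8 mm thick, about 50 g, lying flat on the plate at the start; z is its axis
- plate: aluminium plate fixed to the bench, 120 mm (its x) by 220 mm (its y) by 20 mm thick; origin at the centre of its underside, z up. The disc starts on its bare half, on the -y side of the recess
- cell (a point): centre of the mouth of the round recess in the plate, level with the plate's top face: 46 mm across, 9 mm deep, with a 20 mm light hole through its flat floor and a 1.5 mm chamfer at the mouth. It lies 35 mm from the plate's middle along the plate's +y; axes as the plate's. A seated disc's upper face lies 1 mm below the plate's top face
- clip_pivot (a point): the clip's upright pivot axis at the level of the plate's top face, 45 mm from the recess centre along the plate's +y. The clip is a brass bar 12 mm wide reaching 40 mm from the pivot, its underside 2 mm and its top 5 mm above the plate; the screw head on the pivot (11 mm across) tops out 8 mm above the plate
- clip_pin (a point): middle of the red upright pin on the clip, 8 mm across, from 5 to 26 mm above the plate, 34 mm from the pivot
- clip (a joint): angle of the clip (rad): 0 = against its stop, pointing from the pivot along the plate's -y over the middle of the recess; grows as the clip opens toward the plate's -x (clockwise seen from above), 1.57 = pointing along -x; it starts open, at 1.2 to 1.6. It turns stiffly (about 1 N at the pin) and stays where it is left
- vial: small glass vial with a black cap, 27 mm across, 57 mm tall, standing on the bench beyond the plate; origin at the centre of its underside; not to be disturbed
- cup: small white cup, 24 mm across, 28 mm tall, standing on the bench beyond the plate; origin at the centre of its underside; not to be disturbed
- tweezers: steel tweezers, 122 x 10 x 14 mm, lying on the bench on the robot's side of the plate; origin under the middle; not to be disturbed
Mind the look-alikes: they are no part of the job. What is meant by the part that bears disc_center is not orange or turquoise, and is the smaller of those in its own colour.

How it is judged:
On the way, in this order (a step that is already met when the one before it is completed fails the run):
1. the disc has dropped into the recess and lies flat, the clip still clear of it (horizontal distance between disc_center and cell below 0.004 m and z of disc_center in the frame of cell below -0.0035 m and angle between disc_center's own z axis and vertical below 0.06 rad and value of joint clip above 0.8 rad), for 0.2 s.
2. the clip is turned over the disc (value of joint clip below 0.2 rad), for 0.2 s.
At the end, for the whole second after the job is handed in: The disc lies in the recess, within 4 mm of its centre, its middle at least 3.5 mm below the plate's top face and tilted less than 0.06 rad, at rest; the clip lies over it, within 0.2 rad of its stop (horizontal distance between disc_center and cell below 0.004 m and z of disc_center in the frame of cell below -0.0035 m and angle between disc_center's own z axis and vertical below 0.06 rad and value of joint clip below 0.2 rad and linear speed of disc below 0.02 m/s); the robot touches nothing.
It fails at once if the disc is lifted off the plate (its middle more than 12 mm above the plate's top face) (z of disc_center in the frame of cell above 0.012 m).
It fails at once if the vial is moved by more than 15 mm or tipped (distance of vial from where it was at the start of the episode above 0.015 m or angle between vial's own z axis and vertical above 0.4 rad).
It fails at once if the cup is moved by more than 15 mm or tipped (distance of cup from where it was at the start of the episode above 0.015 m or angle between cup's own z axis and vertical above 0.4 rad).
It fails at once if the tweezers are moved by more than 15 mm (distance of tweezers from where it was at the start of the episode above 0.015 m).
It also fails if it takes over 40 s, if anything falls off the work surface, if the arm or the gripper's body presses on something with over 40 N, if the wrist force passes 120 N, or if a joint passes its speed limit or range.

## Working session

There is one attempt and no reset: what is moved stays moved. The work goes in short steps, Python scripts to look and compute and a shell command to move; the robot and the scene stay as the last step left them, time stands still between calls to the robot, and variables do not carry over. Pictures are saved under pics/ and viewed, at most 10 in all, crops included, and the job is handed in when it is done.

```bash
mkdir -p pics
cat > h.py <<'E'
import numpy as np, cv2
from workcell import manip
def snap(n,f):
    im=manip.grab_frame(n); cv2.imwrite('pics/'+f,im[:,:,::-1]); return im
def ray(n,uv,z):
    c=manip.camera_info(n);K,R,t=[np.array(c[k]) for k in 'KRt']
    o=-R.T@t; d=R.T@np.linalg.inv(K)@np.array([uv[0],uv[1],1.]); return o+d*(z-o[2])/d[2]
def proj(n,X):
    c=manip.camera_info(n);K,R,t=[np.array(c[k]) for k in 'KRt']
    p=K@(R@np.array(X)+t); return p[:2]/p[2]
E
python3 - <<'E'
from h import *
a=snap('top','t0.png');b=snap('side','s0.png')
o=manip.get_obs();print(o)
for n in('top','side'):
    c=manip.camera_info(n);print(n,-np.array(c['R']).T@c['t'],c['K'][0])
E
```

```text
{'t': 0.1, 'joint_positions': array([-1.37859370e+00,  3.13952798e-01,  4.50993229e-02,  1.30359997e+00,
        1.31074583e-06,  1.43121100e+00]), 'qvel': array([-4.70773000e-05, -3.42237390e-03,  3.20503132e-03, -3.38910257e-04,
        4.68027505e-04,  3.31035013e-05]), 'joint_efforts': array([ 2.28119410e-03, -4.81725705e+01,  2.99245083e+01,  1.26960591e-02,
       -8.16201191e-05, -1.13450992e-05]), 'eef_pos': array([ 0.18720915, -0.54319281,  0.23048515]), 'ee_rot': array([-8.28290050e-04,  9.86270786e-01,  1.65134040e-01, -2.11406226e-05]), 'ft_force': array([-0.42036553, -0.02739892,  0.73681159]), 'moment': array([-0.00785414, -0.02854876,  0.04835169]), 'gripper_force': 0.0, 'grip_width': 1.003822256467957}
top [0.41421254 0.16810014 0.89112435] [459.00740452   0.         254.62303676]
side [0.18326888 0.72929323 0.50306227] [349.14224428   0.         260.48569608]
```

View pics/t0.png

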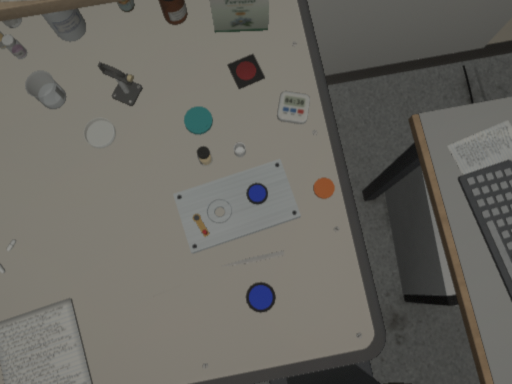

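View pics/s0.png

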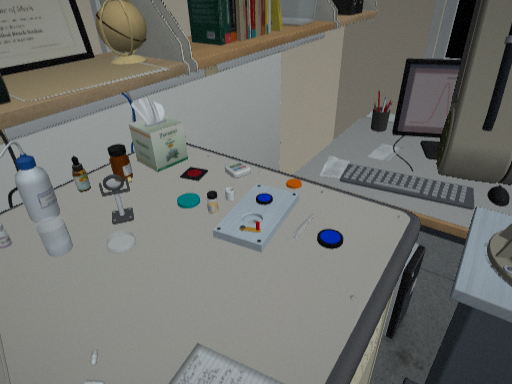

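Candidates, by pixel in the top picture: blue disc on the plate (257,193), larger blue disc (261,297), orange disc (324,188) and turquoise disc (199,120). I choose the smaller blue one, on the plate. The recess is at (220,211), the clip pin near (205,232), the vial at (204,156), the cup at (240,150) and the tweezers at (255,258).

Run:
```python
from h import *
im=cv2.imread('pics/t0.png')
cv2.imwrite('pics/t0c.png',cv2.resize(im[140:275,165:315],None,fx=5,fy=4.4,interpolation=cv2.INTER_CUBIC)[:600,:800])
hsv=cv2.cvtColor(im,cv2.COLOR_BGR2HSV)
def blob(m,f=''):
    n,l,s,c=cv2.connectedComponentsWithStats(m); 
    return [(c[i].round(1),s[i,4]) for i in range(1,n) if s[i,4]>5]
roi=np.zeros(im.shape[:2],np.uint8); roi[140:330,160:345]=255
bl=cv2.inRange(hsv,(110,150,60),(130,255,255))&roi
rd=(cv2.inRange(hsv,(0,150,90),(8,255,255))|cv2.inRange(hsv,(172,150,90),(180,255,255)))&roi
dk=cv2.inRange(hsv,(0,0,0),(180,255,70))&roi
for nm,m,z in(('blue',bl,.028),('red',rd,.04),('dark',dk,.02)):
    for c,a in blob(m): print(nm,c,a,ray('top',c,z).round(4))
for p in [(220,211),(201,224)]: print(p,ray('top',p,.02).round(4))
for p in[(228,263),(283,252)]: print('tw',ray('top',p,.01).round(4))
```

```text
blue [256.7 192.9] 230 [0.5896 0.1326 0.028 ]
blue [260.3 296.8] 454 [0.3973 0.1623 0.028 ]
red [204.4 231.5] 13 [0.5331 0.2424 0.04  ]
dark [339.4 161.4] 413 [ 0.6232 -0.0393  0.02  ]
dark [202.8 152.4] 120 [0.6912 0.2217 0.02  ]
dark [277.  164.7] 7 [0.6393 0.0826 0.02  ]
dark [257.2 194.4] 105 [0.5881 0.1319 0.02  ]
dark [178.9 196.9] 8 [0.6113 0.2817 0.02  ]
dark [294.  212.3] 7 [0.5405 0.0689 0.02  ]
dark [196.1 217.5] 15 [0.5654 0.2554 0.02  ]
dark [194.2 246. ] 10 [0.5123 0.2676 0.02  ]
dark [260.1 296.9] 198 [0.397  0.1626 0.02  ]
(220, 211) [0.5694 0.2082 0.02  ]
(201, 224) [0.5513 0.2482 0.02  ]
tw [0.4697 0.2107 0.01  ]
tw [0.4707 0.104  0.01  ]
```

View pics/t0c.png

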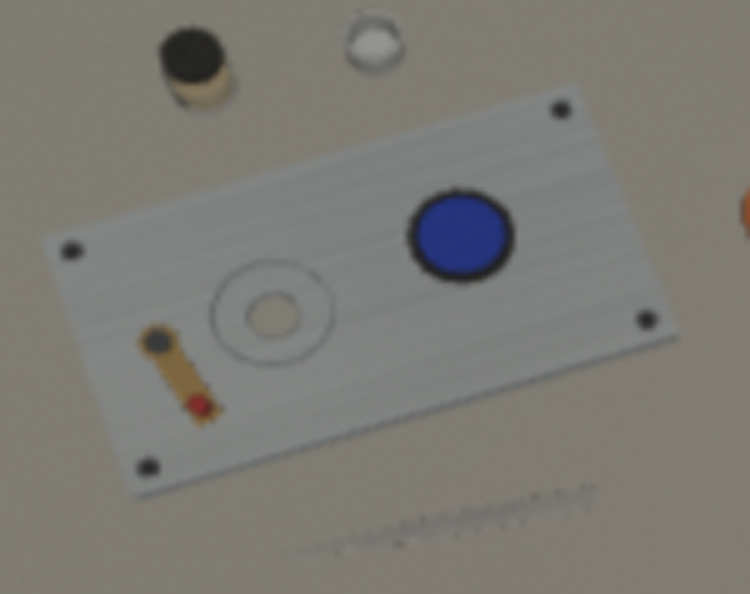

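The crop shows the blue disc with its black ring at crop pixel (461,235), the empty recess at (272,314), and the clip from its pivot at (157,340) to its red pin at (200,405), so the clip is about 1.35 rad open. From the four plate screws, plate y is about (-0.14, 0.99) and the cell is about (0.5705, 0.2097). The push is 80 mm along (-0.246, 0.970). I'll turn the tool so its x axis lies along the push, then move to a point behind the disc.

```bash
python3 -m pendant '[[0,0,0,0,0,-0.186,0.024],[0,0,0,0,0,-0.186,0.024],[0,0,0,0,0,-0.186,0.024],[0,0,0,0,0,-0.186,0.024],[0,0,0,0,0,-0.186,0.024],[0,0,0,0,0,-0.186,0.024],[0,0,0,0,0,-0.186,0.024],[0,0,0,0,0,-0.186,0.024],[0.036,0.04,0,0,0,0,0.024],[0.036,0.04,0,0,0,0,0.024],[0.036,0.04,0,0,0,0,0.024],[0.036,0.04,0,0,0,0,0.024],[0.036,0.04,0,0,0,0,0.024],[0.036,0.04,0,0,0,0,0.024],[0.036,0.04,0,0,0,0,0.024],[0.036,0.04,0,0,0,0,0.024],[0.036,0.04,0,0,0,0,0.024],[0.036,0.04,0,0,0,0,0.024]]' 20
cat >> h.py <<'E'
def togo(target):
    o=manip.get_obs();w,x,y,z=o['ee_rot'];from scipy.spatial.transform import Rotation as Ro
    R=Ro.from_quat([x,y,z,w]).as_matrix();print('t',o['t'],'pos',o['eef_pos'].round(4),'xang',np.degrees(np.arctan2(R[1,0],R[0,0])).round(2),'tz',R[:,2].round(3),'F',np.round(o['ft_force'],1),'grip',round(o['grip_width'],3),'go',(R.T@(np.array(target)-o['eef_pos'])).round(4))
E
python3 -c "
from h import *
togo((.601,.086,.10))"
```

```text
t: 2.35
eef_pos: [0.4868, -0.0945, 0.231]
ee_rot: [-0.0, 0.614, 0.789, -0.0]
ft_force: [-0.3, -1.0, 0.3]
grip_width: 0.282
gripper_force: 0.0
t 2.35 pos [ 0.4868 -0.0945  0.231 ] xang 104.27 tz [-0. -0. -1.] F [-0.3 -1.   0.3] grip 0.282 go [0.1468 0.1552 0.131 ]
```

```bash
python3 -m pendant '[[0.0367,0.0388,0,0,0,0,0.024],[0.0367,0.0388,0.02,0,0,0,0.024],[0.0367,0.0388,0.03,0,0,0,0.024],[0.0367,0.0388,0.03,0,0,0,0.024],[0,0,0.05,0,0,0,0.024],[0,0,0.05,0,0,0,0.024],[0,0,0,0,0,0,0.024]]'
python3 - <<'E'
from h import *
togo((.601,.086,.0215))
a=snap('side','s1.png');b=snap('top','t1.png')
A=cv2.resize(a[170:260,200:330],None,fx=6,fy=6,interpolation=cv2.INTER_CUBIC)
cv2.imwrite('pics/s1c.png',A[:,:,::-1])
E
```

```text
t: 3.22
eef_pos: [0.5961, 0.0845, 0.0467]
ee_rot: [-0.004, 0.614, 0.79, -0.003]
ft_force: [-0.2, -0.5, 0.1]
grip_width: 0.277
gripper_force: 0.0
t 3.225 pos [0.5961 0.0845 0.0467] xang 104.29 tz [-0.01 -0.   -1.  ] F [-0.2 -0.5  0.1] grip 0.277 go [0.0002 0.0054 0.0251]
```

View pics/s1c.png

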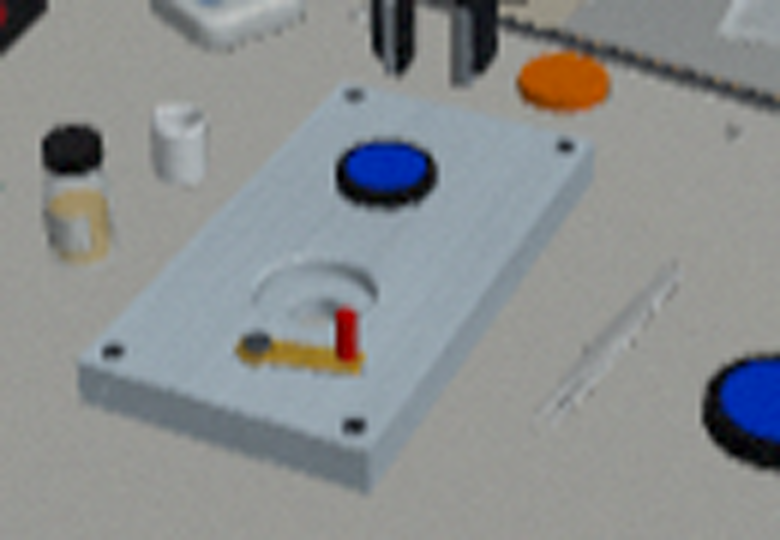

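The side crop shows both fingertips (crop 395,70 and 465,82) hovering behind the disc at (386,172). The clip is open and the recess is free ahead of the disc.

```bash
python3 -m pendant '[[0,0,0.012,0,0,0,0.024],[0,0,0.006,0,0,0,0.024],[0,0,0,0,0,0,0.024],[0,0,0,0,0,0,0.024]]'
python3 - <<'E'
from h import *
im=cv2.imread('pics/s1.png');hsv=cv2.cvtColor(im,cv2.COLOR_BGR2HSV)
m=cv2.inRange(hsv,(105,130,50),(130,255,255));m[:,300:]=0;m[:185]=0;m[215:]=0
M=cv2.moments(m,True);c=(M['m10']/M['m00'],M['m01']/M['m00']);print('side disc',ray('side',c,.028).round(4))
print('tip proj z=.0467/.050', proj('side',(.596,.0845,.0467)),proj('side',(.596,.0845,.052)))
togo((.601,.086,.0215))
E
```

```text
t: 3.82
eef_pos: [0.6007, 0.0842, 0.0337]
ee_rot: [0.0, 0.614, 0.789, 0.0]
ft_force: [-0.2, 1.2, -0.8]
grip_width: 0.288
gripper_force: 0.0
side disc [0.5891 0.132  0.028 ]
tip proj z=.0467/.050 [271.8992861  181.81995597] [271.89831724 180.02868356]
t 3.825 pos [0.6007 0.0842 0.0337] xang 104.26 tz [ 0.001 -0.    -1.   ] F [-0.2  1.2 -0.8] grip 0.288 go [0.0017 0.0007 0.0122]
```

```bash
python3 -m pendant '[[0,0,0.006,0,0,0,0.024],[0,0,0.005,0,0,0,0.024],[0,0,0,0,0,0,0.024],[0.008,0.0005,0,0,0,0,0.024],[0.008,0.0005,0,0,0,0,0.024],[0.006,0,0,0,0,0,0.024],[0.006,0,0,0,0,0,0.024],[0.006,0,0,0,0,0,0.024],[0.006,0,0,0,0,0,0.024],[0.006,0,0,0,0,0,0.024],[0.006,0,0,0,0,0,0.024],[0.006,0,0,0,0,0,0.024],[0.006,0,0,0,0,0,0.024],[0.006,0,0,0,0,0,0.024],[0,0,0,0,0,0,0.024],[0,0,0,0,0,0,0.024]]'
cat >> h.py <<'E'
def look(tag):
    a=snap('side',f's{tag}.png');b=snap('top',f't{tag}.png')
    for n,im,roi in(('side',a,(185,245,200,300)),('top',b,(165,260,175,300))):
        hsv=cv2.cvtColor(im,cv2.COLOR_RGB2HSV);k=np.zeros(im.shape[:2],np.uint8);k[roi[0]:roi[1],roi[2]:roi[3]]=255
        m=cv2.inRange(hsv,(105,130,50),(130,255,255))&k;M=cv2.moments(m,True)
        if M['m00']>10:
            c=(M['m10']/M['m00'],M['m01']/M['m00']);print(n,'disc',np.round(c,1),M['m00'],ray(n,c,.028).round(4),ray(n,c,.019).round(4))
    A=cv2.resize(a[170:260,200:330],None,fx=6,fy=6,interpolation=cv2.INTER_CUBIC)
    cv2.imwrite(f'pics/s{tag}c.png',A[:,:,::-1])
E
python3 -c "
from h import *
togo((.5705,.2097,.0225));look('2')"
```

```text
t: 5.82
eef_pos: [0.5841, 0.1524, 0.0222]
ee_rot: [-0.0, 0.614, 0.789, -0.0]
ft_force: [-0.0, 0.0, -0.1]
grip_width: 0.282
gripper_force: 0.0
t 5.825 pos [0.5841 0.1524 0.0222] xang 104.27 tz [-0. -0. -1.] F [-0.   0.  -0.1] grip 0.282 go [ 0.0589  0.0009 -0.0003]
side disc [256.7 208.4] 102.0 [0.5772 0.1805 0.028 ] [0.5846 0.1701 0.019 ]
```

View pics/s2c.png

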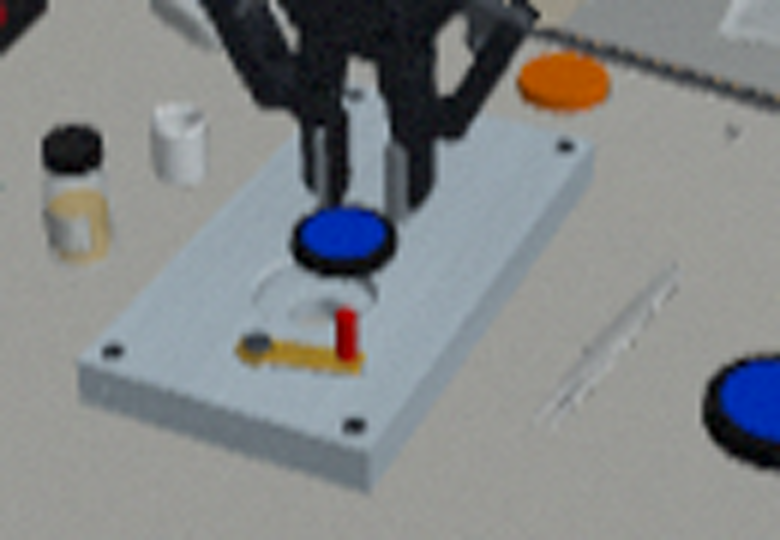

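The disc (crop 344,240) is nested between the two tips, with its front edge over the recess at (315,290). It needs another 30 mm forward and 1 mm sideways.

```bash
python3 -m pendant '[[0.004,0.0005,0,0,0,0,0.024],[0.005,0.0005,0,0,0,0,0.024],[0.005,0,0,0,0,0,0.024],[0.005,0,0,0,0,0,0.024],[0.004,0,0,0,0,0,0.024],[0.003,0,0,0,0,0,0.024],[0.002,0,0,0,0,0,0.024],[0.002,0,0,0,0,0,0.024],[0,0,0,0,0,0,0.024],[0,0,0,0,0,0,0.024]]'
python3 -c "
from h import *
togo((.5705,.2097,.0225));look('3')"
```

```text
t: 7.18
eef_pos: [0.5778, 0.1816, 0.0223]
ee_rot: [0.0, 0.614, 0.789, -0.0]
ft_force: [0.1, 0.4, 0.2]
grip_width: 0.278
gripper_force: 0.0
t 7.175 pos [0.5778 0.1816 0.0223] xang 104.26 tz [-0. -0. -1.] F [0.1 0.4 0.2] grip 0.278 go [ 0.029  -0.0002 -0.0003]
side disc [252.1 217.9] 108.0 [0.5646 0.2171 0.028 ] [0.5718 0.2074 0.019 ]
```

View pics/s3c.png

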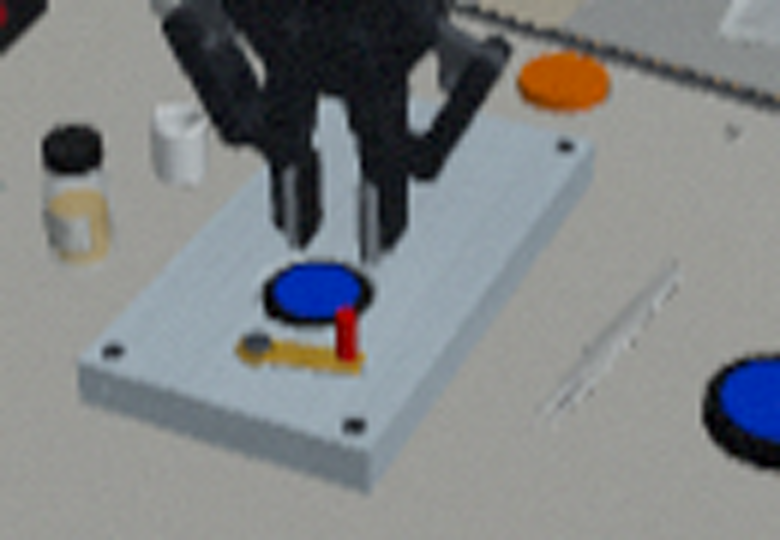

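The disc (crop 318,292) now sits low in the recess, clear of the tips. I'll raise the tool, turn it 51° so the finger gap can straddle the pin, and check from above.

```bash
python3 -m pendant '[[-0.003,0,-0.01,0,0,0,0.024],[-0.04,0,-0.03,0,0,0,0.024],[-0.05,0,-0.03,0,0,0.179,0.024],[0,0,0,0,0,0.179,0.024],[0,0,0,0,0,0.179,0.024],[0,0,0,0,0,0.179,0.024],[0,0,0,0,0,0.179,0.024],[0,0,0,0,0,0,0.024]]'
python3 - <<'E'
from h import *
togo((.533,.2425,.075));look('4')
a=cv2.imread('pics/s4.png')[195:250,225:285];b=cv2.imread('pics/t4.png')[180:260,175:262]
cv2.imwrite('pics/4.png',np.hstack([cv2.resize(a,(400,367),interpolation=cv2.INTER_CUBIC),cv2.resize(b,(400,367),interpolation=cv2.INTER_CUBIC)]))
E
```

```text
t: 8.28
eef_pos: [0.601, 0.0913, 0.093]
ee_rot: [0.0, 0.895, 0.447, 0.0]
ft_force: [-0.6, 0.4, -0.5]
grip_width: 0.284
gripper_force: 0.0
t 8.275 pos [0.601  0.0913 0.093 ] xang 53.08 tz [ 0.001 -0.    -1.   ] F [-0.6  0.4 -0.5] grip 0.284 go [ 0.08   -0.1452  0.0179]
side disc [252.1 217.9] 109.0 [0.5646 0.2168 0.028 ] [0.5718 0.2071 0.019 ]
top disc [220. 210.] 243.0 [0.5698 0.2076 0.028 ] [0.5714 0.208  0.019 ]
```

View pics/4.png

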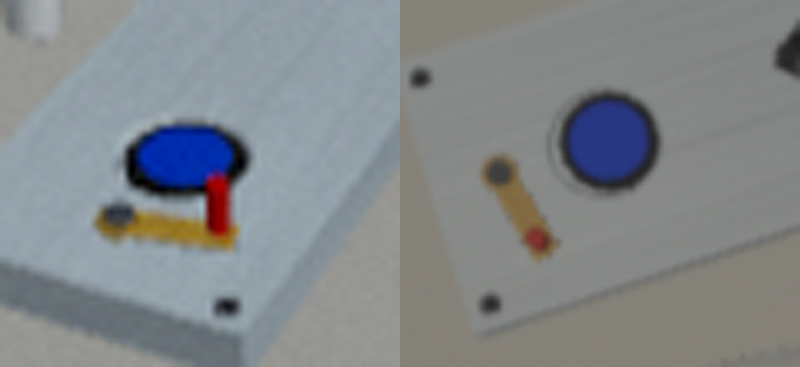

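Both views put the disc at (0.5716, 0.2076) if its face is at z=0.019. In the side half it lies level at (186,158), and in the top half it is at (609,140) with a gap on its pivot side. It is about 2 mm off centre, so it has dropped. I'll check that it is flat with a gentle probe at the centre using closed tips.

```bash
python3 -m pendant '[[0.038,-0.0475,0,0,0,0,0],[0.038,-0.048,0.015,0,0,0,0],[0,0,0.02,0,0,0,0],[0,0,0.02,0,0,0,0],[0,0,0.01,0,0,0,0],[0,0,0.005,0,0,0,0],[0,0,0.002,0,0,0,0],[0,0,0,0,0,0,0],[0,0,0,0,0,0,0]]'
python3 -c "
from h import *
togo((.5705,.2097,.0195))"
```

```text
t: 9.5
eef_pos: [0.5708, 0.2092, 0.021]
ee_rot: [0.0, 0.895, 0.446, 0.0]
ft_force: [0.7, -0.1, 0.9]
grip_width: -0.001
gripper_force: 0.0
t 9.5 pos [0.5708 0.2092 0.021 ] xang 52.98 tz [ 0.001  0.    -1.   ] F [ 0.7 -0.1  0.9] grip -0.001 go [ 0.0002 -0.0006  0.0015]
```

```bash
python3 -m pendant '[[0,0,0.0008,0,0,0,0],[0,0,0.0007,0,0,0,0],[0,0,0.0003,0,0,0,0],[0,0,0,0,0,0,0],[0,0,0,0,0,0,0]]'
python3 -c "
from h import *
togo((.5705,.2097,.0195))"; python3 -m pendant '[[0,0,0.0008,0,0,0,0],[0,0,0,0,0,0,0],[0,0,0,0,0,0,0]]'
```

```text
t: 10.12
eef_pos: [0.5705, 0.2093, 0.0191]
ee_rot: [0.0, 0.895, 0.446, 0.0]
ft_force: [-1.3, 0.1, 5.7]
grip_width: 0.001
gripper_force: 2.7
t 10.125 pos [0.5705 0.2093 0.0191] xang 52.99 tz [ 0.001 -0.    -1.   ] F [-1.3  0.1  5.7] grip 0.001 go [ 0.0004 -0.0003 -0.0004]
t: 10.5
eef_pos: [0.5705, 0.2093, 0.0191]
ee_rot: [0.0, 0.895, 0.446, 0.0]
ft_force: [-3.3, -0.2, 10.5]
grip_width: -0.0
gripper_force: 5.2
```

The probe met a firm stop at z = 0.0191, so the disc is seated flat. Next I straddle the pin.

```bash
python3 -m pendant '[[0,0,-0.02,0,0,0,0],[0,0,-0.031,0,0,0,0.024],[0.004,-0.025,0,0,0,0,0.024],[0,-0.025,0,0,0,0,0.024],[0,0,0,0,0,0,0.024],[0,0,0,0,0,0,0.024],[0,0,0,0,0,0,0.024]]'
python3 - <<'E'
from h import *
togo((.533,.2425,.031))
look('5')
E
```

```text
t: 11.38
eef_pos: [0.5329, 0.2424, 0.0683]
ee_rot: [0.0, 0.895, 0.446, -0.0]
ft_force: [0.3, 0.1, 0.2]
grip_width: 0.281
gripper_force: 0.0
t 11.375 pos [0.5329 0.2424 0.0683] xang 52.98 tz [-0. -0. -1.] F [0.3 0.1 0.2] grip 0.281 go [0.0002 0.     0.0373]
side disc [250.9 218.4] 83.0 [0.5659 0.22   0.028 ] [0.5732 0.2103 0.019 ]
top disc [226.5 206. ] 12.0 [0.5752 0.194  0.028 ] [0.5768 0.1943 0.019 ]
```

View pics/s5c.png

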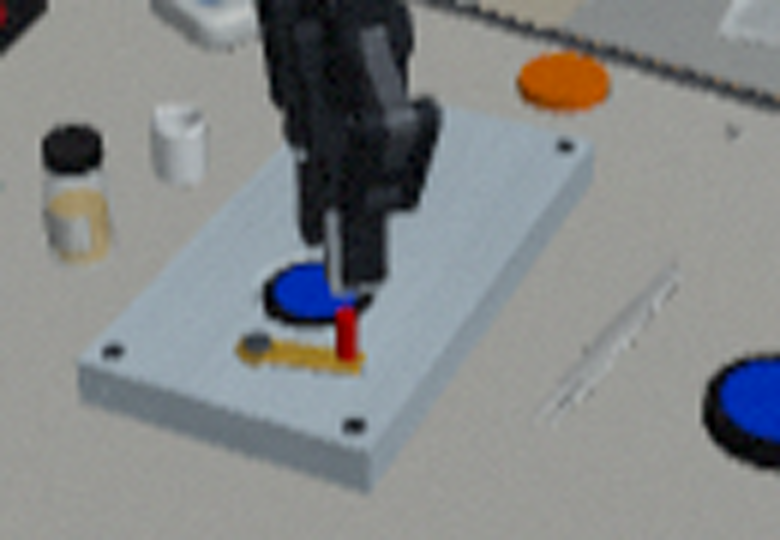

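The fingers stand over the pin (crop 346,335), one on each side of it: tips at (360,290) and (313,240). Going down.

```bash
python3 -m pendant '[[0,0,0.015,0,0,0,0.024],[0,0,0.007,0,0,0,0.024],[0,0,0.005,0,0,0,0.024],[0,0,0,0,0,0,0.024]]'
python3 -m pendant '[[0,0,0.005,0,0,0,0.024],[0,0,0.005,0,0,0,0.024],[0,0,0,0,0,0,0.024],[0,0,0,0,0,0,0.024]]'
python3 - <<'E'
from h import *
pv=np.array([.5647,.2546]);px=np.array([.990,.140]);py=np.array([-.140,.990]);n=np.array([.799,-.602])
P=[np.array([.533,.2425])]+[pv-.034*(np.sin(a)*px+np.cos(a)*py)+.008*n for a in(1.35,1.1,.85,.6,.4,.2,.0)]
X=np.array([.602,.799])
for a,b in zip(P,P[1:]): print((b-a)@X,(b-a)@n)
togo((*P[-1],.031))
E
```

```text
t: 11.98
eef_pos: [0.5324, 0.2424, 0.0411]
ee_rot: [-0.0, 0.895, 0.446, -0.001]
ft_force: [-0.2, 0.8, -0.1]
grip_width: 0.283
gripper_force: 0.0
t: 12.48
eef_pos: [0.5328, 0.2426, 0.0318]
ee_rot: [0.0, 0.895, 0.446, -0.0]
ft_force: [0.4, 0.6, -0.7]
grip_width: 0.28
gripper_force: 0.0
6.52300250817946e-06 0.007875796640313465
-0.0036028979603017165 0.00767658039415099
-0.0015916762048436327 0.00832930532032198
0.0005185082678730879 0.00846415438401002
0.0019168741605759471 0.006514209685000562
0.003172837977485736 0.006003535086618851
0.004302310756702344 0.005253518489584037
t 12.475 pos [0.5328 0.2426 0.0318] xang 52.99 tz [ 0. -0. -1.] F [ 0.4  0.6 -0.7] grip 0.28 go [0.0048 0.0503 0.0008]
```

```bash
python3 -m pendant '[[0,0.004,0,0,0,0,0.024],[0,0.004,0,0,0,0,0.024],[-0.0018,0.004,0,0,0,0,0.024],[-0.0018,0.004,0,0,0,0,0.024],[-0.0008,0.004,0,0,0,0,0.024],[-0.0008,0.004,0,0,0,0,0.024],[0.0003,0.004,0,0,0,0,0.024],[0.0003,0.004,0,0,0,0,0.024],[0.001,0.003,0,0,0,0,0.024],[0.001,0.003,0,0,0,0,0.024],[0.0016,0.003,0,0,0,0,0.024],[0.0016,0.003,0,0,0,0,0.024],[0.002,0.0026,0,0,0,0,0.024],[0.0022,0.0026,0,0,0,0,0.024],[0,0,0,0,0,0,0.024],[0,0,0,0,0,0,0.024]]'
python3 -c "
from h import *
togo((.5759,.2161,.031))"
```

```text
t: 14.48
eef_pos: [0.5754, 0.2168, 0.0319]
ee_rot: [0.0, 0.895, 0.446, 0.0]
ft_force: [-0.3, -0.9, 0.2]
grip_width: 0.278
gripper_force: 0.0
t 14.475 pos [0.5754 0.2168 0.0319] xang 52.99 tz [ 0.001  0.    -1.   ] F [-0.3 -0.9  0.2] grip 0.278 go [-0.0003  0.0008  0.0009]
```

```bash
python3 -m pendant '[[0.0005,0.001,0,0,0,0,0.024],[0.0005,0.001,0,0,0,0,0.024],[0,0.0005,0,0,0,0,0.024],[0,0,0,0,0,0,0.024]]'
python3 -m pendant '[[0,-0.005,0,0,0,0,0.024],[0,-0.003,0,0,0,0,0.024],[0,0,-0.02,0,0,0,0.024],[0,0,-0.04,0,0,0,0.024],[-0.06,0,-0.02,0,0,0,0.024],[-0.06,0,0,0,0,0,0.024],[-0.04,0,0,0,0,0,0.024],[0,0,0,0,0,0,0.024]]'
python3 - <<'E'
from h import *
look('6')
a=cv2.imread('pics/s6.png')[195:250,225:285];b=cv2.imread('pics/t6.png')[180:260,175:262]
cv2.imwrite('pics/6.png',np.hstack([cv2.resize(a,(400,367),interpolation=cv2.INTER_CUBIC),cv2.resize(b,(400,367),interpolation=cv2.INTER_CUBIC)]))
E
```

```text
t: 14.98
eef_pos: [0.5775, 0.2166, 0.0318]
ee_rot: [-0.0, 0.895, 0.446, 0.0]
ft_force: [-1.1, 3.6, 0.9]
grip_width: 0.279
gripper_force: 1.5
t: 15.98
eef_pos: [0.4734, 0.092, 0.1117]
ee_rot: [0.0, 0.896, 0.445, -0.001]
ft_force: [0.6, -0.1, 0.4]
grip_width: 0.282
gripper_force: 0.0
side disc [254.  217.8] 72.0 [0.5612 0.2146 0.028 ] [0.5684 0.2048 0.019 ]
top disc [221.2 209.8] 200.0 [0.5698 0.2052 0.028 ] [0.5714 0.2056 0.019 ]
```

View pics/6.png

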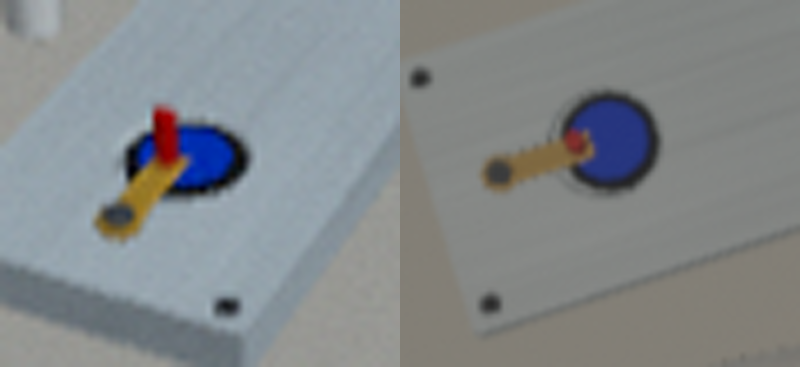

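The clip runs from its pivot (498,173) to its pin (575,140) and points at the disc centre (609,140), so it lies against its stop. The disc is flat under it and the robot is clear.

```bash
python3 -c "
from workcell import manip
print(manip.sign_off())"
```

```text
the job is handed in; nothing more can be done
None
```

I pushed the blue disc into the recess, where it lies flat, then turned the clip over it to its stop; the vial, cup and tweezers were left alone, and I handed the job in after about 16 s of robot time (no verdict was returned).

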